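Set the sander four clicks faster and start it

ROBOT

A 6-joint arm with a two-finger parallel gripper is mounted at the origin on the work surface. World frame = base frame: x ahead of the robot, y to its left, z up, the work surface at z = 0. Lengths are in mm, angles in rad, forces in N, time in s.
With the tool pointing down it reaches from about 350 to 875 mm from the base axis. Payload 4.2 kg.
Tool frame: the origin (TCP) lies midway between the tips of the shut fingers; the grasp point (between the pads) lies 19 mm behind it; y points along the fingers, x is the direction in which the jaws open and shut, and the axes are right-handed (so a half turn about y gives the same grasp; the last joint's range is limited). The gripper opens to 85 mm and grips with 20 to 120 N. Pads are 22 mm wide; open, the fingers measure 114 mm over their backs; the gripper's body (76 mm by 85 mm) begins 54 mm behind the grasp point. The pads swing forward as they close: fully open they stand 13 mm farther back than shut.
Start: joints at [1.473, 0.385, 0.008, 0, -1.194, -0.259], TCP at [218.266, 585.627, 204.212] pointing down, gripper open.
Joint ranges: [-3.14, 3.14], [-1.21, 2.06], [-1.07, 1.41], [-3.16, 2.05], [-2.99, -0.16], [-3.1, 3.1]. Speed limits (rad/s): [2.79, 2.79, 3.14, 3.14, 3.14, 3.14].

INTERFACE

Orientations are given as a unit quaternion [x, y, z, w].
In Python, from bench import read_state, get_image, job_done gives the robot as it stands.
- The arm moves only by the tool play_rows, never from a script. Its argument "series" is a list of rows, each a list of 7 numbers: the shift along the tool's x, y, z in m, then the turn, a rotation vector about the tool's x, y, z in rad, then the finger opening in m, from 0 to 0.0854. In form: [[x, y, z, wx, wy, wz, claw], ...]. A call has 1 to 10 rows; each row shifts and turns the pose as measured when the row begins, along the tool's axes as they then stand; what a row does not reach is not made up. A row lasts 1/10 s, in which the tool goes at most 50 mm and 8.59 degrees, less where a joint would pass 70% of its speed; a pose out of reach is approached as far as the arm can. A call with a gripper value outside its range is refused whole. The fingers move at their own pace and stop on an object; the grip force is fixed at half the most. Time passes only in rows, so rows that do not move let the fingers close. It gives the time, the measured TCP pose, the force and the opening at its end, in the units of the state.
- read_state(): the state, without advancing time (a new reading comes with each control period).
- get_image(name): name is "scene" or "top" or "wrist"; returns a dict with "color" (480x640x3 uint8, red, green, blue), "intrinsics" (3x3 intrinsics, pixels), "D" ([k1, k2, p1, p2, k3] as OpenCV has them; the pictures are not rectified), "origin" and "orientation" of the camera in the world. Camera axes: x right, y down, z forward; pixel columns grow to the right and rows downward; lengths in mm; the calibration is good to about 2 mm. A picture is of the moment at which its call begins. There is no depth.
- job_done(): hands the job in, once; it reports no verdict.
The state is a dict: "clock": time; "joints": joint angles; "joint_vel": joint speeds; "joint_efforts": joint torques, N m; "position": TCP position; "ee_rot": TCP orientation; "contact_force": force on the tool from outside, world axes, zero at the start; "wrist_torque": the same for the moment, N m; "gripper_width": finger opening in mm.
Only numpy, scipy, OpenCV 4.12 (cv2) and the standard library are available. Lean on these libraries where they do the work, as an engineer would, in place of code of your own. Each camera call takes 0.05 s, during which the arm holds its last target. There are 200 camera calls.

TASK

Turn the sander's click-stop speed dial exactly four clicks clockwise (as seen from above) by pushing its upright tab with a fingertip, and leave it resting in that fourth click. Then press the start button, the smaller of the two push buttons, fully down and let it go. Do not press the larger stop button, and leave everything else on the bench where it lies, nothing picked up or knocked.

Things in the scene. Friction and masses are not known exactly. Their poses are not given: they have to be found in the camera images.
- speed_box: fixed grey box, 160 x 160 x 50 mm, origin at the centre of its underside, z up. The dial lies flat on the centre of its top, turning about the box's vertical centre line.
- dial (a joint): angle of the dial in rad, growing clockwise as seen from above. It clicks into a detent every 20 degrees (0.349 rad), at whole multiples of 20 degrees from 0 to 180, with stops just past both ends; it starts at rest in any of the detents from 0 to 60 degrees. Pushed on its tab it takes 3 to 6 N to leave a detent, then less, and past half-way it snaps on by itself into the next detent. At 0 the tab points 118.6 degrees anticlockwise from the box's x axis.
- tab (a point): centre of the dial's only upright tab, a flat aluminium fin standing radially on the black dial: 34 mm long (from 14 to 48 mm from the dial's axis), 8 mm thick, its top 90 mm above the bench. This point lies 31 mm from the axis, 77 mm above the bench; x points radially outwards, z up. The dial's flat upper face, 100 mm across, is 64 mm above the bench, with a 3 mm high cap of 26 mm diameter in its middle.
- tab_end (a point): point at the outer end of the same tab, 48 mm from the dial's axis, 77 mm above the bench.
- start_top (a point): centre of the top of the start button: the smaller round grey button, 24 mm across, on a fixed grey box 80 x 80 x 40 mm. The top is 62 mm above the bench and stands 10 mm above a black collar 40 mm across. Pressed straight down.
- start (a joint): travel of the start button in m: 0 released, 0.006 fully down, which takes about 5 N; it springs back.
- stop_top (a point): centre of the top of the stop button: the larger round grey button, 46 mm across, on its own fixed box like the other, its top also 62 mm above the bench, in a collar 62 mm across. The two boxes stand left and right of the speed box, either way round.
- stop (a joint): travel of the stop button in m: 0 released, 0.006 fully down.
- sander: the sander's drum, upright and fixed through the bench top, 64 mm across and 140 mm tall, on a flat plate 150 mm across; origin at its foot. It does not move.
- body_blank: loose guitar body blank, wood, 180 x 280 x 40 mm, with a 70 mm hole; not to be disturbed. Origin at the centre of its underside.
- offcut: loose dark hardwood offcut, 45 x 75 x 25 mm; not to be disturbed. Origin at the centre of its underside.
- sleeve: spare sanding sleeve, an upright tube 42 mm across, 70 mm tall; not to be disturbed. Origin at the centre of its underside.
- sanding_block: loose cork sanding block, 65 x 110 x 32 mm; not to be disturbed. Origin at the centre of its underside.
- glue: standing glue bottle, 54 mm across, 130 mm tall; not to be disturbed. Origin at the centre of its underside.
- spanner: steel spanner, 150 mm long, lying flat along its x axis; not to be disturbed. Origin at the centre of its underside.
- brush: bench brush, 200 mm long, 42 mm wide, lying along its x axis; not to be disturbed. Origin at the centre of its underside.
There are look-alikes about, which are no part of the job. What is shaped like the speed_box but red is not meant.

How it is judged (in metres and radians):
On the way, in this order (a step that is already met when the one before it is completed fails the run):
1. the dial rests four clicks clockwise of where it started (distance of tab_end from where it was at the start of the episode between 0.0575 and 0.0655 m and velocity of joint dial between -0.1 and 0.1 rad/s), for 0.3 s.
2. the start button is pressed down (value of joint start above 0.0045 m), for 0.05 s.
At the end, for the whole second after the job is handed in: The dial rests in the detent four clicks (80 degrees, within about 6) clockwise of its start; the start button has been pressed at least 4.5 mm after that and is up again; the stop button is up (distance of tab_end from where it was at the start of the episode between 0.0575 and 0.0655 m and velocity of joint dial between -0.05 and 0.05 rad/s and value of joint each of start, stop below 0.0015 m); the robot touches nothing.
It fails at once if the start button is pressed while the dial is not four clicks on (value of joint start above 0.0025 m and not (distance of tab_end from where it was at the start of the episode between 0.0575 and 0.0655 m)).
It fails at once if the stop button is pressed (value of joint stop above 0.0025 m).
It fails at once if a loose thing on the bench is moved by more than 20 mm, or lifted (distance of any of body_blank, offcut, sleeve, sanding_block, glue, spanner, brush from where it was at the start of the episode above 0.02 m).
It also fails if it takes over 51 s, if anything falls off the work surface, if the arm or the gripper's body presses on something with over 40 N, if the wrist force passes 120 N, or if a joint passes its speed limit or range.

## Working session

There is one attempt and no reset: what is moved stays moved. The work goes in short steps, Python scripts to look and compute and a tool call to move; the robot and the scene stay as the last step left them, time stands still between calls to the robot, and variables do not carry over. Pictures are saved under pics/ and viewed, about 8 in all and at most 12, crops included, and the job is handed in when it is done.

Besides the shell and the picture viewer there is one more tool, called after "Emit:" by a JSON object that holds its "method" and its "body", one argument or row to a line. play_rows: Moves the arm, as the interface text tells. Its arguments: {"type":"object","properties":{"series":{"type":"array","items":{"type":"array","items":{"type":"number"}}}},"required":["series"]}

```bash
mkdir -p pics; cat > h.py <<'E'
import numpy as np, cv2
from bench import read_state, get_image, job_done
from scipy.spatial.transform import Rotation as R
def snap(n,f=None):
    im=get_image(n)
    if f: cv2.imwrite('pics/'+f,im['color'][:,:,::-1])
    return im
def ray(im,uv):
    K=np.array(im['intrinsics'],float);D=np.array(im['D'],float)
    p=cv2.undistortPoints(np.array(uv,float).reshape(-1,1,2),K,D).reshape(-1,2)
    d=np.c_[p,np.ones(len(p))]
    q=np.array(im['orientation'],float)
    M=R.from_quat(q).as_matrix() if q.size==4 else q.reshape(3,3)
    return np.array(im['origin'],float), d@M.T
def onz(im,uv,z):
    o,d=ray(im,uv); t=(z-o[2])/d[:,2]
    return o+d*t[:,None]
def proj(im,P):
    K=np.array(im['intrinsics'],float);D=np.array(im['D'],float)
    q=np.array(im['orientation'],float)
    M=R.from_quat(q).as_matrix() if q.size==4 else q.reshape(3,3)
    c=(np.atleast_2d(P)-np.array(im['origin']))@M
    return cv2.projectPoints(c,np.zeros(3),np.zeros(3),K,D)[0].reshape(-1,2)
E
python3 - <<'E'
from h import *
for n in('top','scene'):
    im=snap(n,n+'1.png');print(n,im['origin'],im['orientation'],im['intrinsics'],im['D'])
print(read_state())
E
```

```text
top [ 372.23374417  -49.13719914 1641.99232052] [-0.70237287  0.71062244 -0.03035142  0.02769264] [[579.24379844   0.         316.86803215]
 [  0.         579.24379844 233.48821594]
 [  0.           0.           1.        ]] [-0.09705511  0.          0.          0.          0.        ]
scene [1156.47718832  753.13920007  741.54205269] [ 0.3066743   0.81862522 -0.45945288 -0.15718356] [[505.24895428   0.         321.93768568]
 [  0.         505.24895428 240.68890448]
 [  0.           0.           1.        ]] [0.00772384 0.         0.         0.         0.        ]
{'clock': 0.1, 'joints': array([ 1.47262297e+00,  3.85453109e-01,  6.75783624e-03, -4.08763766e-04,
       -1.19400006e+00, -2.58578351e-01]), 'joint_vel': array([ 0.0005902 , -0.00221105,  0.00197422,  0.00266423,  0.00071792,
        0.00014854]), 'joint_efforts': array([-1.90388027e-04, -3.93318450e+01,  1.88929832e+01,  4.19787437e+00,
       -2.57752472e-03,  9.32815425e-06]), 'position': array([218.07625826, 585.10662465, 203.24912366]), 'ee_rot': array([ 0.40384438, -0.58038824,  0.58123662, -0.40276941]), 'contact_force': array([0.28802713, 1.0066436 , 0.41959055]), 'wrist_torque': array([ 0.02474215, -0.00235135, -0.04032225]), 'gripper_width': 85.30413389229203}
```

View pics/top1.png

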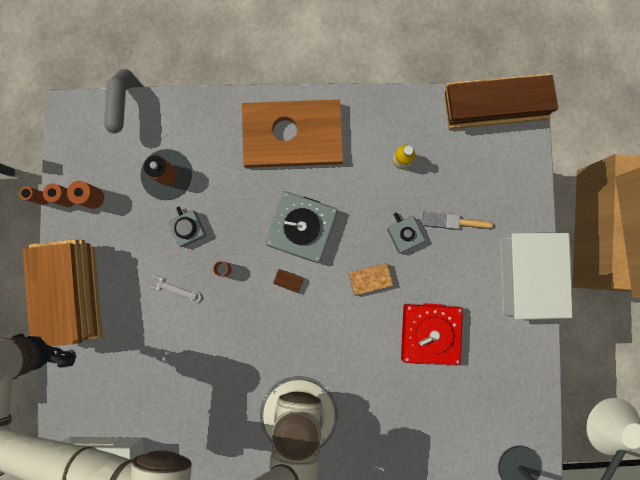

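View pics/scene1.png

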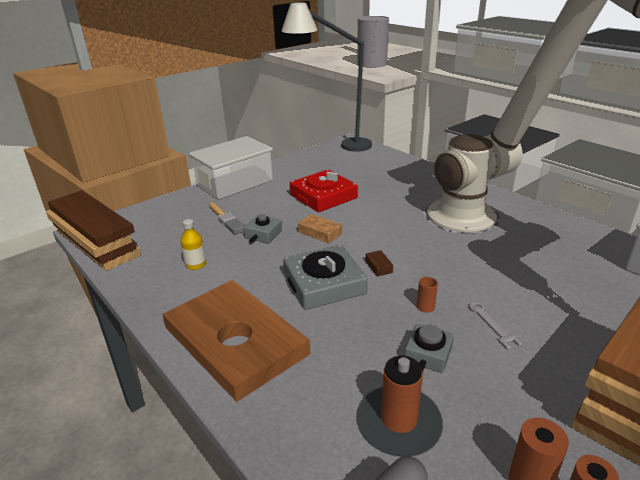

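Candidates:
- **Dial:** grey box at top (302,226), or the red look-alike at (433,334). I choose the grey one.
- **Buttons:** the larger at (186,228) is stop, the smaller at (407,233) is start.

Next is one close crop to check these.

```bash
python3 - <<'E'
from h import *
im=snap('top');c=im['color'][:,:,::-1]
a=cv2.resize(c[180:272,255:347],None,fx=6,fy=6,interpolation=cv2.INTER_CUBIC)
b=cv2.resize(c[205:260,385:430],(225,275),interpolation=cv2.INTER_CUBIC)
d=cv2.resize(c[205:260,163:208],(225,275),interpolation=cv2.INTER_CUBIC)
cv2.imwrite('pics/crop1.png',np.hstack([a,np.vstack([b,d,np.zeros((2,225,3),np.uint8)])]))
hsv=cv2.cvtColor(c,cv2.COLOR_BGR2HSV)
# dark disc
g=c.max(2); m=np.zeros(g.shape,np.uint8); m[180:272,255:347]=(g<50)[180:272,255:347]*255
n,l,s,ce=cv2.connectedComponentsWithStats(m); i=1+np.argmax(s[1:,4]); print(s[i],ce[i])
cn=max(cv2.findContours((l==i).astype(np.uint8),0,2)[0],key=cv2.contourArea);e=cv2.fitEllipse(cv2.convexHull(cn));print(e, onz(im,[e[0]],64))
# bright tab inside
d=np.zeros_like(m);cv2.circle(d,tuple(int(round(x)) for x in e[0]),19,255,-1)
t=((g>150)&(d>0)).astype(np.uint8)
n,l,s,ce=cv2.connectedComponentsWithStats(t)
for i in range(1,n):
  if s[i,4]>5: 
    ys,xs=np.where(l==i); r=cv2.minAreaRect(np.c_[xs,ys].astype(np.float32)); print(s[i],r); print(onz(im,cv2.boxPoints(r),90))
print(onz(im,[(407,233.5),(186,228)],62))
E
```

```text
[284 208  36  37 894] [302.1655481 226.2114094]
((301.4971618652344, 225.984375), (35.72711181640625, 36.560611724853516), 178.969482421875) [[523.14475211 -14.02926966  64.        ]]
[284 221  12   4  29] ((289.45947265625, 222.7432403564453), (11.343530654907227, 2.3015859127044678), 9.462322235107422)
[[529.43380942  33.30824285  90.        ]
 [535.56775973  32.24631657  90.        ]
 [530.167848     2.14366669  90.        ]
 [524.0380973    3.21521178  90.        ]]
[297 222   9   9  48] ((301.0, 226.0), (8.0, 8.0), 90.0)
[[531.57580614  -2.60005775  90.        ]
 [531.32628636 -24.1430011   90.        ]
 [509.70068416 -23.92502486  90.        ]
 [509.9493045   -2.40732697  90.        ]]
[[ 499.3348963  -303.23111008   62.        ]
 [ 521.52441706  303.940236     62.        ]]
```

View pics/crop1.png

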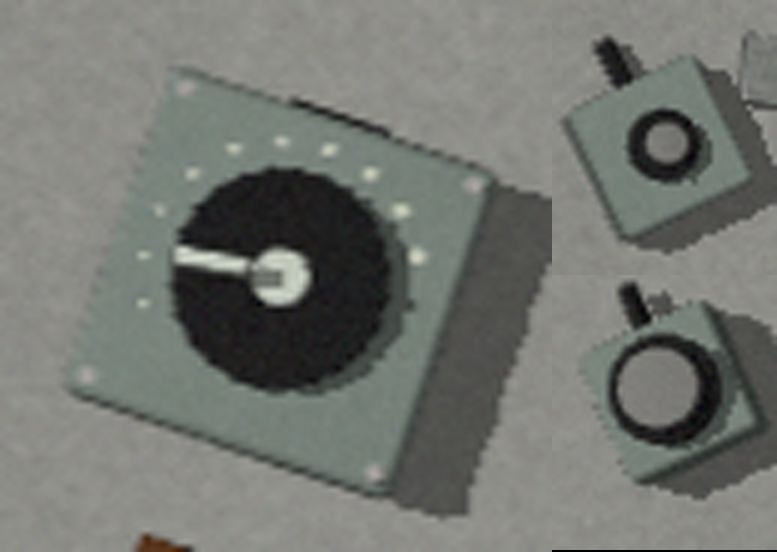

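The crop shows the tab pointing left at (178,255) in the crop, which looks like detent 1. The small button is on the right box (start) and the large one on the left box (stop). I'll close the gripper and move above the dial.

```bash
cat >> h.py <<'E'
def go(target=None,tdir=None):
    "delta in tool axes (mm) to target; turn about tool y (deg) so that tool z points along world dir tdir(deg)"
    s=read_state();M=R.from_quat(s['ee_rot']).as_matrix()
    zd=np.degrees(np.arctan2(M[1,2],M[0,2]));yd=M[:,1]
    print('pos',s['position'].round(1),'zdir',zd.round(1),'tilt y',yd.round(3),'F',s['contact_force'].round(1),'t',round(s['clock'],2),'w',round(s['gripper_width'],1),'q6',s['joints'].round(2))
    if target is not None: print('tool d',(M.T@(np.array(target)-s['position'])).round(1))
    if tdir is not None: print('turn about +y (deg)',-((tdir-zd+180)%360-180))
E
python3 - <<'E'
from h import *
go([470,-10,300],-12)
E
```

```text
pos [218.1 585.2 203.4] zdir -20.4 tilt y [-0.    -0.002 -1.   ] F [ 0.5 -0.  -0.6] t 0.15 w 85.1 q6 [ 1.47  0.39  0.01 -0.   -1.19 -0.26]
tool d [469.9 -95.8 444. ]
turn about +y (deg) -8.44731794114432
```

Emit:
{"method": "play_rows", "body": {
  "series": [
    [0.034,-0.008,0.032,0,0,0,0],
    [0.034,-0.008,0.032,0,0,0,0],
    [0.034,-0.008,0.032,0,0,0,0],
    [0.034,-0.008,0.032,0,0,0,0],
    [0.034,-0.008,0.032,0,0,0,0],
    [0.034,-0.008,0.032,0,0,0,0],
    [0.034,-0.008,0.032,0,0,0,0],
    [0.034,-0.008,0.032,0,0,0,0],
    [0.034,-0.008,0.032,0,0,0,0],
    [0.034,-0.008,0.032,0,0,0,0]
  ]
}}

```text
clock: 1.15
position: [401.7, 142.1, 283.1]
ee_rot: [0.409, -0.576, 0.581, -0.404]
contact_force: [1.3, 0.8, -0.3]
gripper_width: 0.1
```

```bash
python3 - <<'E'
from h import *
go([470,-10,300],-12)
E
```

```text
pos [401.7 142.1 283.1] zdir -19.8 tilt y [-0.003 -0.01  -1.   ] F [ 1.3  0.8 -0.3] t 1.15 w 0.1 q6 [ 0.73 -0.01 -0.3   0.01 -1.29  0.49]
tool d [120.1 -15.6 115.9]
turn about +y (deg) -7.833377038209392
```

Emit:
{"method": "play_rows", "body": {
  "series": [
    [0.03,-0.004,0.029,0,0,0,0],
    [0.03,-0.004,0.029,0,-0.07,0,0],
    [0.03,-0.004,0.029,0,-0.07,0,0],
    [0.03,-0.004,0.029,0,0,0,0],
    [0,0,0,0,0,0,0],
    [0,0,0,0,0,0,0]
  ]
}}

```text
clock: 1.75
position: [480.1, -17.9, 301.7]
ee_rot: [0.447, -0.547, 0.551, -0.443]
contact_force: [0.0, -0.0, -0.7]
gripper_width: 0.1
```

```bash
python3 - <<'E'
from h import *
go([470,-10,300],-12)
im=snap('wrist','wrist1.png');print(im['origin'],im['orientation'])
print(proj(im,[[523,-14,64],[499,-303,62]]))
E
```

```text
pos [480.1 -17.9 301.7] zdir -12.0 tilt y [-0.001 -0.008 -1.   ] F [ 0.  -0.  -0.7] t 1.75 w 0.1 q6 [ 0.31  0.08 -0.16  0.01 -1.34  1.05]
tool d [ -5.7   1.7 -11.6]
turn about +y (deg) 0.026704136506594978
[558.00568782 -32.52804197 471.77402598] [-0.62128544  0.76787088  0.11868796 -0.10144887]
[[306.00417201 155.60945073]
 [564.45253198 124.6274674 ]]
```

View pics/wrist1.png

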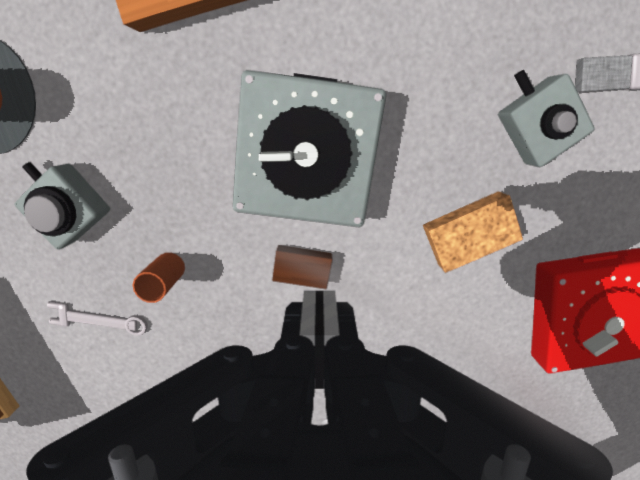

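The wrist view shows the dial at (306,154), the tab's outer end at (260,156), the start button at (565,121) and stop at (45,210). I'll measure these.

```bash
python3 - <<'E'
from h import *
im=snap('wrist');c=im['color'];g=c.max(2)
m=np.zeros(g.shape,np.uint8);m[95:205,250:362]=((g<60)*255)[95:205,250:362]
cn=max(cv2.findContours(m,0,2)[0],key=cv2.contourArea);e=cv2.fitEllipse(cv2.convexHull(cn));ax=onz(im,[e[0]],64)[0];print(e,ax)
d=np.zeros_like(m);cv2.ellipse(d,(e[0],(e[1][0]-2,e[1][1]-2),e[2]),255,-1)
t=((g>130)&(d>0)).astype(np.uint8)
n,l,s,ce=cv2.connectedComponentsWithStats(t)
for i in range(1,n):
  if s[i,4]>8: print(s[i],ce[i])
capm=cv2.moments(t[:,292:].copy(),True);print('cap',capm['m10']/capm['m00']+292,capm['m01']/capm['m00'])
ys,xs=np.where(t>0);k=xs<292
tip=onz(im,np.c_[xs[k],ys[k]],90);v=tip-ax
print('tabdir',np.degrees(np.arctan2(v[:,1].mean(),v[:,0].mean())), 'tip r',np.hypot(v[:,0],v[:,1]).max())
cr=onz(im,[(249,79),(379,97),(360,219),(239,205)],50);print(cr.round(1));print('box c',cr.mean(0));ed=cr[1]-cr[0];print('yaw mod90',np.degrees(np.arctan2(ed[1],ed[0]))%90-90)
for (x0,x1,y0,y1) in [(535,590,100,145),(20,80,180,240)]:
  sub=g[y0:y1,x0:x1];print('btn');
  b=((g>95)&(c.max(2).astype(int)-c.min(2)<12)).astype(np.uint8);bb=np.zeros_like(b);bb[y0:y1,x0:x1]=b[y0:y1,x0:x1]
  n,l,s,ce=cv2.connectedComponentsWithStats(bb)
  for i in range(1,n):
    if s[i,4]>100: print(s[i],ce[i],onz(im,[ce[i]],62))
E
```

```text
((305.93707275390625, 152.2540740966797), (92.12309265136719, 93.59437561035156), 156.8468475341797) [526.46933521 -14.33552889  64.        ]
[294 142  24  25 465] [305.73333333 153.89892473]
[261 153  31   8 240] [275.65       156.44166667]
cap 305.73333333333335 153.8989247311828
tabdir 81.38702132102222 tip r 47.032495259427485
[[ 614.2   29.3   50. ]
 [ 567.1 -104.4   50. ]
 [ 435.7  -59.9   50. ]
 [ 482.4   76.7   50. ]]
box c [524.83058646 -14.58645437  50.        ]
yaw mod90 -19.39309410618931
btn
[ 535  100   55   45 1393] [564.62957645 122.62957645] [[ 501.37536489 -302.94419513   62.        ]]
[553 112  24  20 364] [564.69230769 121.31593407] [[ 502.7943982  -303.05738459   62.        ]]
btn
[  20  180   60   60 2060] [ 39.89466019 211.72475728] [[528.04242913 310.181889    62.        ]]
```

```bash
python3 - <<'E'
from h import *
go([508,27.5,100],-10.8)
E
```

```text
pos [479.9 -16.9 301.8] zdir -11.8 tilt y [-0.001 -0.008 -1.   ] F [-0.2 -0.4  0.6] t 1.85 w 0.0 q6 [ 0.31  0.08 -0.16  0.01 -1.34  1.05]
tool d [-50.9 201.4  18.3]
turn about +y (deg) -1.0319750401907584
```

Emit:
{"method": "play_rows", "body": {
  "series": [
    [-0.026,0.01,0.009,0,-0.018,0,0],
    [-0.025,0.03,0.009,0,0,0,0],
    [0,0.045,0,0,0,0,0],
    [0,0.045,0,0,0,0,0],
    [0,0.045,0,0,0,0,0],
    [0,0.025,0,0,0,0,0],
    [0,0,0,0,0,0,0]
  ]
}}

```text
clock: 2.55
position: [507.6, 39.3, 98.6]
ee_rot: [0.454, -0.538, 0.544, -0.456]
contact_force: [-0.4, -1.2, -0.1]
gripper_width: -0.1
```

```bash
python3 - <<'E'
from h import *
go([508,27.5,73],-10.8)
im=snap('wrist','wrist2.png')
E
```

```text
pos [507.6  39.3  98.6] zdir -9.8 tilt y [ 0.008 -0.005 -1.   ] F [-0.4 -1.2 -0.1] t 2.55 w -0.1 q6 [ 0.4   0.29 -0.43  0.01 -0.84  0.99]
tool d [11.4 25.7  2.2]
turn about +y (deg) 0.9636230528215322
```

View pics/wrist2.png

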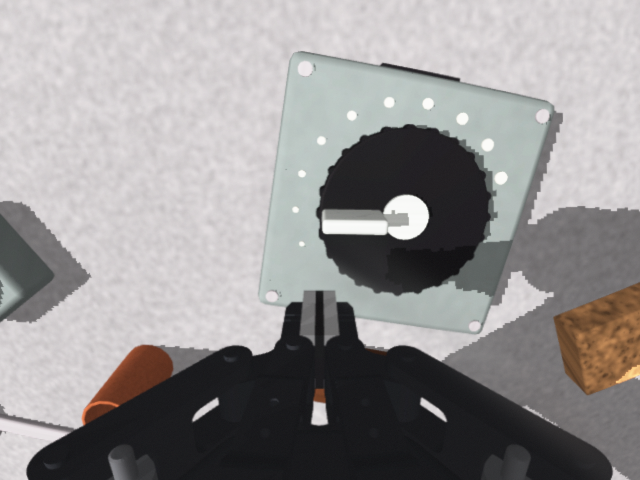

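Tip is behind the tab (tab at (355,222), fingertip at (320,292)). I'll shift 11 mm inward and go down to z≈73.

Emit:
{"method": "play_rows", "body": {
  "series": [
    [0.011,0.006,0,0,0.015,0,0],
    [0,0.012,0,0,0,0,0],
    [0,0.008,0,0,0,0,0],
    [0,0,0,0,0,0,0]
  ]
}}

```text
clock: 3.0
position: [510.7, 30.1, 78.1]
ee_rot: [0.446, -0.539, 0.549, -0.458]
contact_force: [-0.3, -0.0, -0.2]
gripper_width: 0.1
```

```bash
cat >> h.py <<'E'
AX=np.array([524.5,-14.3])
def tab(im):
    c=im['color'];g=c.max(2);h=proj(im,[[*AX,64]])[0]
    a=np.arange(0,360,.5);out=[]
    # bright fraction along radial lines, at the tab's top height
    for r in (24,30,36,42):
        P=np.c_[AX[0]+r*np.cos(np.radians(a)),AX[1]+r*np.sin(np.radians(a)),np.full(len(a),90)]
        p=proj(im,P).round().astype(int);ok=(p[:,0]>=0)&(p[:,0]<640)&(p[:,1]>=0)&(p[:,1]<480)
        v=np.zeros(len(a));v[ok]=g[p[ok,1],p[ok,0]]>115;out.append(v)
    s=np.sum(out,0);k=s>=3;print('tab angles',a[k])
E
python3 - <<'E'
from h import *
go([508,27.5,73],-10.8)
tab(snap('wrist','w3.png'));tab(snap('top'))
print(R.from_quat(read_state()['ee_rot']).as_matrix().round(2))
E
```

```text
pos [510.7  30.1  78.1] zdir -10.6 tilt y [ 0.022 -0.001 -1.   ] F [-0.3 -0.  -0.2] t 3.0 w 0.1 q6 [ 0.38  0.32 -0.46  0.01 -0.77  0.99]
tool d [ 3.1  5.  -2.3]
turn about +y (deg) 0.22357892767931276
tab angles [63.  63.5 64.  64.5 65.  65.5 66.  66.5 67.  67.5 68.  68.5 69.  69.5
 70.  70.5 71.  71.5 72.  72.5 73.  73.5 74.  74.5 75.  75.5 76.  76.5
 77.  77.5 78.  78.5 79.  79.5 80.  80.5 81.  81.5 82.  82.5 83.  83.5
 84. ]
tab angles []
[[-0.18  0.02  0.98]
 [-0.98 -0.   -0.18]
 [-0.   -1.    0.02]]
```

```bash
cat >> h.py <<'E'
def pol():
    s=read_state();M=R.from_quat(s['ee_rot']).as_matrix();d=s['position'][:2]-AX
    m=M[:2,2];u=-M[:2,0]; f=s['contact_force']
    th=np.degrees(np.arctan2(u[1],u[0]))
    print('t %.2f z %.1f toolrad %.1f off(z) %.1f  udir %.1f  azim %.1f r %.1f tilt %s Ftool %s'%(s['clock'],s['position'][2],d@u,d@m,th,np.degrees(np.arctan2(d[1],d[0])),np.hypot(*d),M[:2,1].round(3),(M.T@f).round(1)))
E
python3 -c "from h import *;pol()"
```

```text
t 3.10 z 78.9 toolrad 41.5 off(z) -21.1  udir 79.5  azim 106.4 r 46.5 tilt [ 0.024 -0.001] Ftool [ 0.1 -0.9  0.7]
```

Emit:
{"method": "play_rows", "body": {
  "series": [
    [0.002,0.005,0.0,-0.022,0,0,0],
    [0,0.002,0.001,0,0,0,0],
    [0,0,0.002,0,0,0,0],
    [0,0,0.002,0,0,0,0],
    [0,0,0,0,0,0,0]
  ]
}}

```text
clock: 3.6
position: [517.8, 27.4, 72.4]
ee_rot: [-0.45, 0.544, -0.543, 0.454]
contact_force: [-0.1, 0.7, 0.0]
gripper_width: -0.3
```

```bash
python3 -c "from h import *;pol()"
```

```text
t 3.60 z 72.4 toolrad 39.8 off(z) -14.2  udir 79.4  azim 99.1 r 42.2 tilt [0.003 0.004] Ftool [-0.7 -0.  -0.2]
```

Emit:
{"method": "play_rows", "body": {
  "series": [
    [-0.001,0,0.003,0,0.07,0,0],
    [-0.001,0,0.003,0,0.07,0,0],
    [-0.001,0,0.003,0,0.07,0,0],
    [-0.001,0,0.003,0,0.07,0,0],
    [-0.001,0,0.003,0,0.07,0,0],
    [-0.001,0,0.003,0,0.07,0,0]
  ]
}}

```text
clock: 4.2
position: [537.0, 26.7, 72.8]
ee_rot: [-0.322, 0.63, -0.628, 0.325]
contact_force: [-0.0, -0.3, 0.1]
gripper_width: 0.6
```

```bash
python3 - <<'E'
from h import *
pol();im=snap('wrist','w4.png');im2=snap('scene')
c=im2['color'][:,:,::-1][230:310,270:380];w=im['color'][:,:,::-1]
cv2.imwrite('pics/w4b.png',np.hstack([cv2.resize(w,(480,360)),cv2.resize(c,(300,218)) if 0 else cv2.copyMakeBorder(cv2.resize(c,(300,218)),0,142,0,0,cv2.BORDER_CONSTANT)]))
E
```

```text
t 4.20 z 72.8 toolrad 40.6 off(z) -13.6  udir 54.5  azim 73.0 r 42.9 tilt [0.003 0.004] Ftool [ 0.2 -0.1  0.1]
```

View pics/w4b.png

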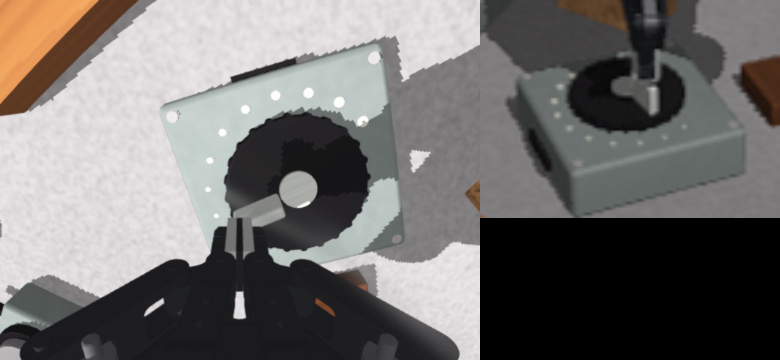

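```bash
python3 - <<'E'
from h import *
im=snap('wrist');
print(im['origin'].round(0))
P=onz(im,[(376,268),(312,288)],90)[:,:2];v=P-AX;print(P,np.degrees(np.arctan2(v[:,1],v[:,0])),np.hypot(*v.T))
print(onz(im,[(398,252)],67), proj(im,[[*AX,67],[*(read_state()['position'])]]))
c=im['color'][:,:,::-1]
cv2.imwrite('pics/w5.png',cv2.resize(c[220:340,260:460],(800,480),interpolation=cv2.INTER_CUBIC))
E
```

```text
[601. -20. 243.]
[[534.71886144  -2.7264276 ]
 [543.33027342  26.69073464]] [48.55717348 65.32695408] [15.43932341 45.10897387]
[[525.61362496 -14.19189155  67.        ]] [[399.30905543 253.54664778]
 [320.29711075 282.31691495]]
```

View pics/w5.png

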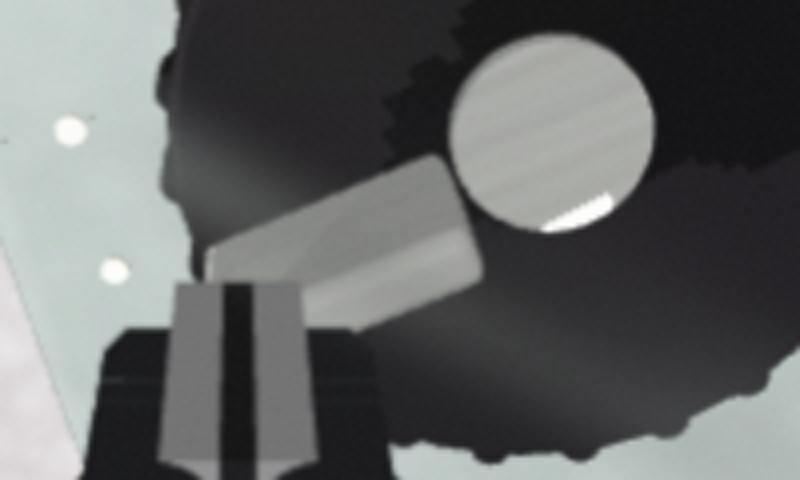

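```bash
python3 - <<'E'
from h import *
im=snap('wrist');f=lambda x,y:(260+x/4,220+y/4)
P=onz(im,[f(435,155),f(205,250)],90)[:,:2];print(P);d=P[1]-P[0];print('far edge dir',np.degrees(np.arctan2(d[1],d[0])),np.hypot(*d), 'dist axis to edge',np.cross(d/np.hypot(*d),AX-P[0]))
P=onz(im,[f(465,235),f(300,300)],90)[:,:2];d=P[1]-P[0];print('near',P,np.degrees(np.arctan2(d[1],d[0])),np.cross(d/np.hypot(*d),AX-P[0]))
P=onz(im,[f(482,275),f(360,330)],64)[:,:2];d=P[1]-P[0];print('foot',P,np.degrees(np.arctan2(d[1],d[0])),np.cross(d/np.hypot(*d),AX-P[0]))
print('finger corners at z 73',onz(im,[f(175,283),f(303,283)],73),onz(im,[f(175,283),f(303,283)],90))
pol()
E
```

```text
[[540.13308019  -2.50695229]
 [545.49928536  25.32189596]]
far edge dir 79.08567978416035 28.34150582995278 dist axis to edge 13.117394143770856
near [[5.29921408e+02 1.95592968e-03]
 [5.33999901e+02 2.00379874e+01]] 78.49418971711418 2.459689529470729
foot [[511.46113596   4.61413127]
 [514.0660741   22.65843861]] 81.7853375755525 -15.607574439224852
finger corners at z 73 [[537.73282204  36.17032146  73.        ]
 [528.28749683  22.75593335  73.        ]] [[544.0963614   30.59203537  90.        ]
 [535.59717847  18.52137227  90.        ]]
t 4.40 z 72.7 toolrad 40.4 off(z) -13.6  udir 54.7  azim 73.3 r 42.7 tilt [0.003 0.004] Ftool [-0.1  0.5 -0.9]<stdin>:3: DeprecationWarning: Arrays of 2-dimensional vectors are deprecated. Use arrays of 3-dimensional vectors instead. (deprecated in NumPy 2.0)
<stdin>:4: DeprecationWarning: Arrays of 2-dimensional vectors are deprecated. Use arrays of 3-dimensional vectors instead. (deprecated in NumPy 2.0)
<stdin>:5: DeprecationWarning: Arrays of 2-dimensional vectors are deprecated. Use arrays of 3-dimensional vectors instead. (deprecated in NumPy 2.0)
```

The tab is still at 79°, because the fingertip front is close to the TCP plane instead of 11 mm ahead of it. The finger is just touching the tab's trailing face now, so I'll start pushing gently.

Emit:
{"method": "play_rows", "body": {
  "series": [
    [-0.001,0,0.0023,0,0,0,0],
    [-0.001,0,0.0023,0,0,0,0],
    [-0.001,0,0.0023,0,0,0,0],
    [-0.001,0,0.0025,0,0,0,0]
  ]
}}

```text
clock: 4.8
position: [546.8, 24.4, 72.8]
ee_rot: [-0.324, 0.629, -0.627, 0.327]
contact_force: [-0.7, 0.5, -0.4]
gripper_width: -0.0
```

```bash
cat >> h.py <<'E'
def near(f):
    im=snap('wrist');c=im['color'][:,:,::-1];p=proj(im,[[*AX,67]])[0].astype(int)
    x0=max(0,min(440,p[0]-130));y0=max(0,min(330,p[1]-75))
    cv2.imwrite('pics/'+f,cv2.resize(c[y0:y0+150,x0:x0+200],(800,600),interpolation=cv2.INTER_CUBIC));print('crop origin',x0,y0)
E
python3 -c "
from h import *
pol();near('n1.png')"
```

```text
t 4.80 z 72.8 toolrad 44.5 off(z) -4.0  udir 54.9  azim 60.0 r 44.7 tilt [0.002 0.004] Ftool [ 0.   0.4 -0.8]
crop origin 275 195
```

View pics/n1.png

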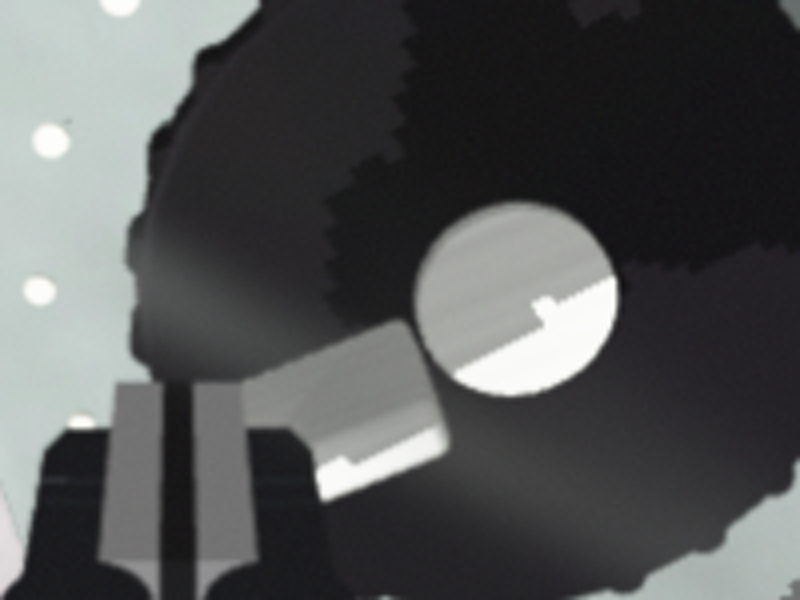

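```bash
python3 - <<'E'
from h import *
im=snap('scene');c=im['color'][:,:,::-1].copy();s=read_state();p=s['position']
print('TCP px',proj(im,[p,p+[0,0,20],[*AX,67]]))
q=proj(im,[p])[0].astype(int)
x0,y0=q[0]-60,q[1]-60
v=cv2.resize(c[y0:y0+100,x0:x0+120],(780,650)[:2] if 0 else (720,600),interpolation=cv2.INTER_CUBIC)
cv2.drawMarker(v,tuple(((proj(im,[p])[0]-[x0,y0])*6).astype(int)),(0,0,255),0,14,1)
cv2.imwrite('pics/s2.png',v);print(x0,y0)
E
```

```text
TCP px [[326.23469515 269.24514657]
 [326.05913146 262.04570772]
 [322.86028775 260.61133131]]
266 209
```

View pics/s2.png

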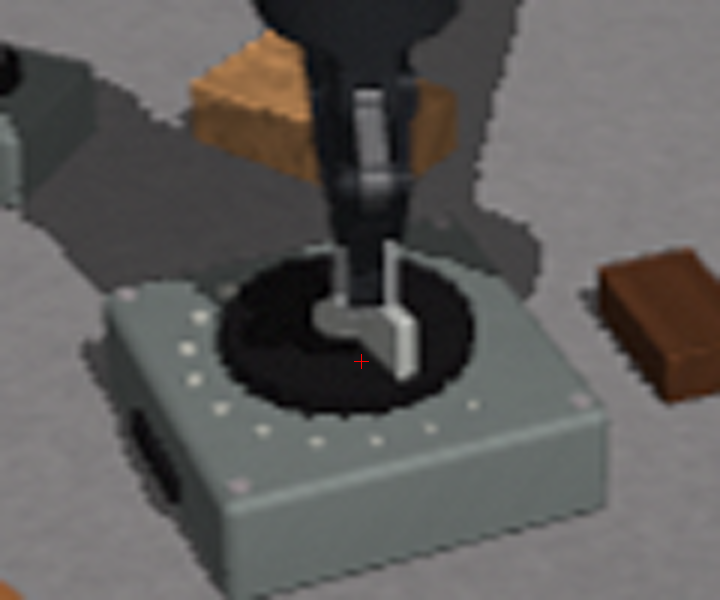

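The fingertips end about 27 mm above the reported TCP. Both the scene and wrist views show this, and the finger passed over the tab with no force. I'll back off behind the tab and come down by that much, watching the force.

```bash
python3 -c "
from h import *
go([510.4,29.1,72.8],-10.8)"
```

```text
pos [547.1  24.4  72.8] zdir -35.1 tilt y [ 0.003  0.004 -1.   ] F [-0.9  0.8  0.2] t 4.9 w 0.1 q6 [ 0.34  0.39 -0.36 -0.   -0.82  0.62]
tool d [ 17.3  -0.1 -32.7]
turn about +y (deg) -24.34732587852585
```

Emit:
{"method": "play_rows", "body": {
  "series": [
    [0.008,0,-0.017,0,0,0,0],
    [0.008,0,-0.016,0,0,0,0],
    [0,0,0,0,-0.14,0,0],
    [0,0,0,0,-0.14,0,0],
    [0,0,0,0,-0.14,0,0],
    [0,0,0,0,0,0,0]
  ]
}}

```text
clock: 5.5
position: [509.3, 30.3, 72.5]
ee_rot: [-0.452, 0.543, -0.542, 0.455]
contact_force: [-0.1, 0.3, -0.1]
gripper_width: -0.2
```

```bash
python3 -c "
from h import *
pol();go([510.4,29.1,47],-10.8)"
```

```text
t 5.50 z 72.5 toolrad 41.2 off(z) -22.9  udir 79.8  azim 108.8 r 47.1 tilt [0.002 0.004] Ftool [-0.3  0.1 -0.2]
pos [509.3  30.3  72.5] zdir -10.2 tilt y [ 0.002  0.004 -1.   ] F [-0.1  0.3 -0.1] t 5.5 w -0.2 q6 [ 0.38  0.33 -0.45 -0.   -0.79  1.02]
tool d [ 1.1 25.5  1.3]
turn about +y (deg) 0.5873640606419315
```

Emit:
{"method": "play_rows", "body": {
  "series": [
    [0.002,0.006,0,0,0,0,0],
    [0,0.006,0,0,0,0,0],
    [0,0.006,0,0,0,0,0],
    [0,0.004,0,0,0,0,0],
    [0,0,0,0,0,0,0]
  ]
}}

```text
clock: 6.0
position: [508.6, 28.0, 47.9]
ee_rot: [-0.45, 0.545, -0.543, 0.452]
contact_force: [-0.7, 0.5, 0.5]
gripper_width: -0.1
```

```bash
python3 -c "
from h import *
pol();near('n2.png')
im=snap('scene');c=im['color'][:,:,::-1];cv2.imwrite('pics/s3.png',cv2.resize(c[209:309,266:386],(720,600),interpolation=cv2.INTER_CUBIC))
"
```

```text
t 6.00 z 47.9 toolrad 38.6 off(z) -23.5  udir 79.3  azim 110.7 r 45.2 tilt [0.001 0.004] Ftool [-0.4 -0.5 -0.8]
crop origin 277 177
```

View pics/s3.png

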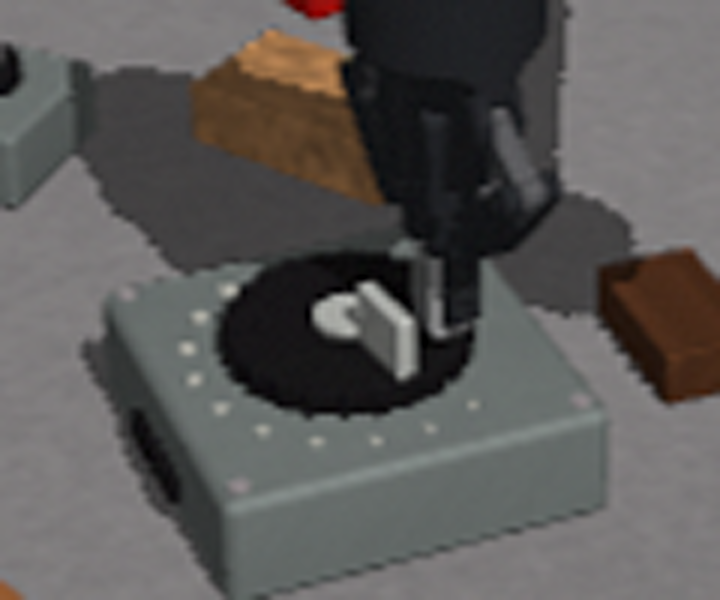

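The finger is now level with the tab, behind it, and touching nothing. Starting the push along the arc.

Emit:
{"method": "play_rows", "body": {
  "series": [
    [0,0,0.004,0,0,0,0],
    [0,0,0.004,0,0,0,0],
    [-0.001,0,0.003,0,0.07,0,0],
    [-0.001,0,0.003,0,0.07,0,0],
    [-0.001,0,0.003,0,0.07,0,0]
  ]
}}

```text
clock: 6.6
position: [525.6, 27.6, 49.0]
ee_rot: [-0.389, 0.592, -0.588, 0.39]
contact_force: [-1.0, 0.5, -0.9]
gripper_width: 0.1
```

```bash
cat >> h.py <<'E'
def tabscene(q=True):
    "tab end face (bright, facing camera) -> azimuth, cast at z=77"
    im=snap('scene');c=im['color'];g=c.max(2);h=proj(im,[[*AX,67]])[0]
    res=[]
    for k in range(0,10):
        a=np.radians(99.2-20*k);u=np.array([np.cos(a),np.sin(a)]);m=np.array([u[1],-u[0]])
        P=[[*(AX+r*u+t*m),90] for r in np.linspace(18,46,15) for t in (-2.5,0,2.5)]
        p=proj(im,P).round().astype(int);res.append(round(float((g[p[:,1],p[:,0]]>85).mean()),2))
    print('detent scores',res)
E
python3 -c "
from h import *
pol();tabscene()
"
```

```text
t 6.60 z 49.0 toolrad 38.9 off(z) -15.5  udir 66.8  azim 88.5 r 41.9 tilt [-0.002  0.005] Ftool [-0.   0.9 -1.1]
detent scores [0.02, 0.16, 0.4, 0.64, 0.0, 0.0, 0.13, 0.0, 0.0, 0.0]
```

```bash
cat >> h.py <<'E'
def tabend():
    im=snap('scene');c=im['color'];g=c.min(2)
    a=np.radians(99.2-20*np.arange(10))
    pe=proj(im,np.c_[AX[0]+48*np.cos(a),AX[1]+48*np.sin(a),np.full(10,77)])
    m=np.zeros(g.shape,np.uint8);e=proj(im,[[AX[0]+55*np.cos(t),AX[1]+55*np.sin(t),85] for t in np.linspace(0,6.28,40)])
    cv2.fillConvexPoly(m,e.round().astype(int),1)
    t=((g>95)&(m>0)).astype(np.uint8);n,l,s,ce=cv2.connectedComponentsWithStats(t)
    for i in range(1,n):
        if s[i,4]>=8: print(s[i],ce[i].round(1),'mean',g[l==i].mean().round())
    print(pe.round(0).tolist())
    return im
E
python3 -c "
from h import *
im=tabend();near('n3.png')
"
```

```text
[343 252   4   8  19] [344.9 255.4] mean 103.0
[299 254   7   7  27] [301.6 256.8] mean 113.0
[318 261   4   3   9] [319.4 262.1] mean 133.0
[327 262   6   7  29] [329.4 264.9] mean 134.0
[[339.0, 264.0], [333.0, 267.0], [326.0, 269.0], [319.0, 269.0], [312.0, 267.0], [307.0, 265.0], [303.0, 261.0], [302.0, 257.0], [304.0, 254.0], [308.0, 250.0]]
crop origin 276 194
```

Emit:
{"method": "play_rows", "body": {
  "series": [
    [-0.001,0,0.003,0,0.07,0,0],
    [-0.001,0,0.003,0,0.07,0,0]
  ]
}}

```text
clock: 6.95
position: [532.3, 26.7, 49.3]
ee_rot: [-0.347, 0.617, -0.614, 0.349]
contact_force: [-3.5, 4.8, 2.0]
gripper_width: -0.0
```

```bash
python3 -c "
from h import *
pol();im=tabend();near('n4.png')
"
```

```text
t 6.95 z 49.3 toolrad 39.2 off(z) -14.5  udir 59.0  azim 79.3 r 41.7 tilt [-0.001  0.005] Ftool [-2.3 -2.  -5.4]
[341 252   6   8  28] [344.  254.9] mean 103.0
[299 256   6   5  14] [301.4 257.9] mean 112.0
[325 263   5   6  23] [326.7 265.6] mean 146.0
[[339.0, 264.0], [333.0, 267.0], [326.0, 269.0], [319.0, 269.0], [312.0, 267.0], [307.0, 265.0], [303.0, 261.0], [302.0, 257.0], [304.0, 254.0], [308.0, 250.0]]
crop origin 276 194
```

View pics/n4.png

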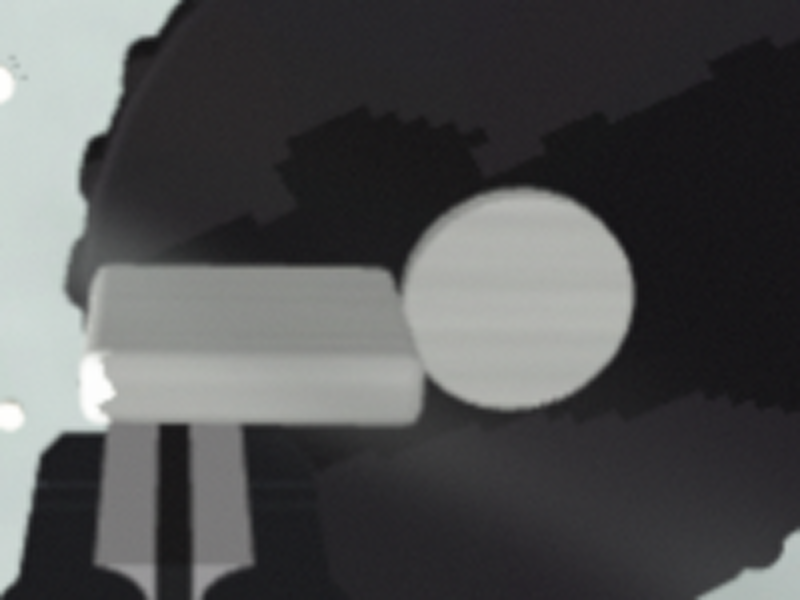

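The tab lies parallel to the finger at about 59°, one click on, and contact is at 5 N. The scene blob at x=326.7 matches the 326 I predicted. Continuing the arc.

Emit:
{"method": "play_rows", "body": {
  "series": [
    [-0.001,0,0.003,0,0.07,0,0],
    [-0.001,0,0.003,0,0.07,0,0],
    [-0.001,0,0.003,0,0.07,0,0],
    [-0.001,0,0.003,0,0.07,0,0],
    [-0.001,0,0.003,0,0.07,0,0],
    [-0.001,0,0.003,0,0.07,0,0],
    [-0.001,0,0.003,0,0.07,0,0]
  ]
}}

```text
clock: 7.75
position: [550.3, 19.1, 49.5]
ee_rot: [-0.189, 0.684, -0.678, 0.189]
contact_force: [-1.7, 1.1, 0.8]
gripper_width: 0.1
```

```bash
python3 -c "
from h import *
pol();im=tabend()
"
```

```text
t 7.75 z 49.5 toolrad 39.3 off(z) -15.3  udir 31.0  azim 52.3 r 42.2 tilt [-0.003  0.007] Ftool [ 0.9 -0.8 -1.8]
[326 257   3  12  25] [326.6 262.5] mean 112.0
[316 264   3   4   8] [317.  265.8] mean 116.0
[[339.0, 264.0], [333.0, 267.0], [326.0, 269.0], [319.0, 269.0], [312.0, 267.0], [307.0, 265.0], [303.0, 261.0], [302.0, 257.0], [304.0, 254.0], [308.0, 250.0]]
```

Emit:
{"method": "play_rows", "body": {
  "series": [
    [-0.001,0,0.003,0,0.07,0,0],
    [-0.001,0,0.003,0,0.07,0,0],
    [-0.001,0,0.003,0,0.07,0,0],
    [-0.001,0,0.003,0,0.07,0,0]
  ]
}}

```text
clock: 8.2
position: [559.2, 10.2, 49.6]
ee_rot: [-0.093, 0.704, -0.698, 0.093]
contact_force: [-1.8, 3.0, 1.0]
gripper_width: 0.2
```

```bash
python3 -c "
from h import *
pol();im=tabend()
"
```

```text
t 8.20 z 49.6 toolrad 39.9 off(z) -14.6  udir 15.1  azim 35.2 r 42.5 tilt [-0.002  0.008] Ftool [ 1.  -1.  -3.3]
[320 257   2  12  24] [320.5 262.5] mean 112.0
[323 258   6   8  38] [325.3 261.2] mean 141.0
[[339.0, 264.0], [333.0, 267.0], [326.0, 269.0], [319.0, 269.0], [312.0, 267.0], [307.0, 265.0], [303.0, 261.0], [302.0, 257.0], [304.0, 254.0], [308.0, 250.0]]
```

Emit:
{"method": "play_rows", "body": {
  "series": [
    [-0.001,0,0.003,0,0.05,0,0],
    [-0.001,0,0.0025,0,0.05,0,0],
    [0,0,0,0,0,0,0],
    [0,0,0,0,0,0,0]
  ]
}}

```text
clock: 8.65
position: [562.7, 4.8, 49.7]
ee_rot: [-0.061, 0.707, -0.702, 0.061]
contact_force: [0.5, -0.7, 0.5]
gripper_width: 0.0
```

```bash
python3 -c "
from h import *
pol();im=tabend();near('n5.png')
"
```

```text
t 8.65 z 49.7 toolrad 40.9 off(z) -12.3  udir 9.9  azim 26.6 r 42.7 tilt [-0.     0.008] Ftool [-0.4 -0.5  0.7]
[320 254   9  13  63] [323.5 261. ] mean 143.0
[317 257   2  11  22] [317.5 262. ] mean 115.0
[[339.0, 264.0], [333.0, 267.0], [326.0, 269.0], [319.0, 269.0], [312.0, 267.0], [307.0, 265.0], [303.0, 261.0], [302.0, 257.0], [304.0, 254.0], [308.0, 250.0]]
crop origin 279 198
```

The force has dropped to zero, so the dial has probably snapped in. I'll back off, lift and check.

Emit:
{"method": "play_rows", "body": {
  "series": [
    [0,0,-0.012,0,0,0,0],
    [0,0,-0.01,0,0,0,0],
    [0,-0.03,0,0,0,0,0],
    [0,-0.045,0,0,0,0,0],
    [0,-0.045,-0.02,0,0,0,0],
    [0,-0.045,-0.03,0,0,0,0],
    [0,-0.03,-0.03,0,0,0,0],
    [0,0,0,0,0,0,0],
    [0,0,0,0,0,0,0]
  ]
}}

```text
clock: 9.65
position: [542.4, 111.4, 248.1]
ee_rot: [-0.065, 0.707, -0.701, 0.063]
contact_force: [-0.3, 0.2, -0.5]
gripper_width: 0.1
```

```bash
python3 - <<'E'
from h import *
pol();im=snap('wrist');c=im['color'][:,:,::-1];p=proj(im,[[*AX,67],[502,-303,62]]);print(p)
cv2.imwrite('pics/n6.png',c)
g=c.max(2)
m=np.zeros(g.shape,np.uint8);e=proj(im,[[AX[0]+49*np.cos(t),AX[1]+49*np.sin(t),64] for t in np.linspace(0,6.28,60)]);cv2.fillConvexPoly(m,e.round().astype(int),1)
e=proj(im,[[AX[0]+17*np.cos(t),AX[1]+17*np.sin(t),67] for t in np.linspace(0,6.28,60)]);cv2.fillConvexPoly(m,e.round().astype(int),0)
t=((g>95)&(m>0)).astype(np.uint8);n,l,s,ce=cv2.connectedComponentsWithStats(t)
for i in range(1,n):
  if s[i,4]>20:
    ys,xs=np.where(l==i);(vx,vy,x,y)=cv2.fitLine(np.c_[xs,ys].astype(np.float32),2,0,.01,.01).ravel()
    for z in(77,90):
      P=onz(im,[(x-10*vx,y-10*vy),(x+10*vx,y+10*vy)],z);d=P[1]-P[0];w=P.mean(0)[:2]-AX
      print(s[i],z,'linedir',np.degrees(np.arctan2(d[1],d[0])),'azim',np.degrees(np.arctan2(w[1],w[0])),np.hypot(*w))
E
```

```text
t 9.65 z 248.1 toolrad 40.2 off(z) -120.4  udir 10.4  azim 81.9 r 126.9 tilt [-0.004  0.009] Ftool [ 0.3  0.5 -0.2]
[[ 364.23265282   68.82737517]
 [ 458.45332919 -271.4612118 ]]
[310  50  38  21 511] 77 linedir 179.04317246555996 azim 0.03834411359897419 33.09897560053108
[310  50  38  21 511] 90 linedir 179.04317246556 azim 3.1180111234784755 33.140931572610235
```

View pics/n6.png

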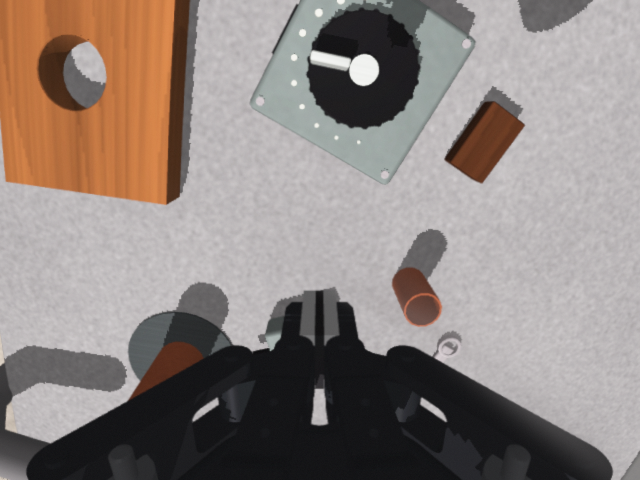

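The tab line is at −1° against an expected −0.8°, so the dial sits in the fourth click. Next is the start button.

```bash
python3 -c "
from h import *
go([502,-290,180])"
```

```text
pos [542.8 111.1 248.3] zdir -79.7 tilt y [-0.003  0.009 -1.   ] F [-0.3  0.1  1.5] t 9.7 w -0.2 q6 [ 0.49  0.24 -0.09 -0.01 -1.24 -0.31]
tool d [112.   64.9 387.9]
```

Emit:
{"method": "play_rows", "body": {
  "series": [
    [0.011,0,0.04,0,0,0,0],
    [0.012,0,0.042,0,0,0,0],
    [0.012,0,0.042,0,0,0,0],
    [0.012,0,0.042,0,0,0,0],
    [0.012,0,0.042,0,0,0,0],
    [0.012,0,0.042,0,0,0,0],
    [0.012,0,0.04,0,0,0,0],
    [0.012,0.02,0.03,0,0,0,0],
    [0,0.02,0,0,0,0,0],
    [0,0,0,0,0,0,0]
  ]
}}

```text
clock: 10.7
position: [495.7, -236.1, 188.5]
ee_rot: [-0.074, 0.708, -0.7, 0.052]
contact_force: [0.3, -0.2, 0.4]
gripper_width: -0.0
```

```bash
cat >>h.py <<'E'
def btn(b0=(502,-303)):
    im=snap('wrist');c=im['color'].astype(int);g=c.max(2)
    p=proj(im,[[*b0,62]])[0];print('pred px',p.round(0))
    e=proj(im,[[b0[0]+19*np.cos(t),b0[1]+19*np.sin(t),56] for t in np.linspace(0,6.28,60)])
    m=np.zeros(g.shape,np.uint8);cv2.fillConvexPoly(m,e.round().astype(int),1)
    dk=((g<70)&(c.max(2)<70)).astype(np.uint8);
    t=((g>85)&(m>0)).astype(np.uint8);n,l,s,ce=cv2.connectedComponentsWithStats(t)
    for i in range(1,n):
        if s[i,4]>60: print(s[i],ce[i].round(1),onz(im,[ce[i]],62).round(1))
    return im
E
python3 -c "
from h import *
go([502,-303,100]);im=btn()"
```

```text
pos [ 495.7 -236.1  188.5] zdir -79.8 tilt y [-0.032  0.009 -0.999] F [ 0.3 -0.2  0.4] t 10.7 w -0.0 q6 [-0.15  0.29 -0.18 -0.   -1.14  0.33]
tool d [ 3.  87.7 68.1]
pred px [322. 133.]
[308 115  29  29 670] [322.3 129.1] [[ 502.  -305.7   62. ]]
[298 132  47  25 182] [318.6 149.5] [[ 502.1 -289.9   62. ]]
```

Emit:
{"method": "play_rows", "body": {
  "series": [
    [0.002,0.01,0.036,0,0,0.032,0],
    [0.001,0.02,0.036,0,0,0,0],
    [0,0.04,0,0,0,0,0],
    [0,0.04,0,0,0,0,0],
    [0,0,0,0,0,0,0]
  ]
}}

```text
clock: 11.25
position: [511.7, -308.6, 80.9]
ee_rot: [-0.061, 0.707, -0.702, 0.069]
contact_force: [-0.8, 0.1, 0.1]
gripper_width: -0.4
```

```bash
python3 -c "
from h import *
go([502,-304.5,60]);im=btn((502,-304.5))"
```

```text
pos [ 511.7 -308.6   80.9] zdir -79.4 tilt y [ 0.011  0.008 -1.   ] F [-0.8  0.1  0.1] t 11.25 w -0.4 q6 [-0.28  0.45 -0.22 -0.01 -0.89  0.47]
tool d [ 9.  20.8 -5.7]
pred px [335. 277.]
[ 316  256   53   47 1474] [337.4 277.8] [[ 500.8 -304.    62. ]]
[302 268  13  28  97] [307.6 283.6] [[ 516.6 -297.3   62. ]]
```

Emit:
{"method": "play_rows", "body": {
  "series": [
    [0.01,0,-0.005,0,0,0,0],
    [0,0.016,0,0,0,0,0],
    [0,0.014,0,0,0,0,0],
    [0,0.004,0,0,0,0,0],
    [0,0,0,0,0,0,0]
  ]
}}

```text
clock: 11.8
position: [509.2, -306.6, 60.5]
ee_rot: [0.057, -0.702, 0.706, -0.079]
contact_force: [-0.1, 0.0, -0.8]
gripper_width: -0.3
```

```bash
python3 -c "
from h import *
go([501.5,-304.3,36])"
```

```text
pos [ 509.2 -306.6   60.5] zdir -79.0 tilt y [ 0.032 -0.002 -0.999] F [-0.1  0.  -0.8] t 11.8 w -0.3 q6 [-0.27  0.46 -0.27 -0.01 -0.81  0.47]
tool d [ 7.9 24.2 -3.9]
```

Emit:
{"method": "play_rows", "body": {
  "series": [
    [0.008,0,-0.003,0,0,-0.032,0],
    [0,0,0,0,0,0,0],
    [0,0.012,0,0,0,0,0],
    [0,0.006,0,0,0,0,0],
    [0,0,0,0,0,0,0]
  ]
}}

```text
clock: 12.3
position: [501.4, -305.5, 43.3]
ee_rot: [0.068, -0.7, 0.708, -0.069]
contact_force: [0.2, 0.1, -0.1]
gripper_width: -0.3
```

```bash
python3 -c "
from h import *
go([501.5,-304.3,36])"
```

```text
pos [ 501.4 -305.5   43.3] zdir -78.9 tilt y [ 0.002 -0.01  -1.   ] F [ 0.2  0.1 -0.1] t 12.3 w -0.3 q6 [-0.27  0.48 -0.3   0.01 -0.79  0.45]
tool d [-0.3  7.3 -1.3]
```

Emit:
{"method": "play_rows", "body": {
  "series": [
    [0,0.004,0,0,0,0,0],
    [0,0.004,0,0,0,0,0],
    [0,0.003,0,0,0,0,0]
  ]
}}

```text
clock: 12.6
position: [501.5, -305.8, 31.5]
ee_rot: [0.068, -0.7, 0.708, -0.068]
contact_force: [-0.5, 2.1, 4.3]
gripper_width: -0.1
```

```bash
python3 -c "
from h import *
go([501.5,-304.3,30])"
```

```text
pos [ 501.5 -305.8   31.5] zdir -78.9 tilt y [ 0.002 -0.01  -1.   ] F [-0.5  2.1  4.3] t 12.6 w -0.1 q6 [-0.27  0.49 -0.31  0.01 -0.76  0.45]
tool d [-0.2  1.5 -1.5]
```

4.3 N, so the button is being pressed. I'll go a little further, hold, then check the force.

Emit:
{"method": "play_rows", "body": {
  "series": [
    [0,0.003,0,0,0,0,0],
    [0,0.003,0,0,0,0,0]
  ]
}}

```text
clock: 12.8
position: [501.7, -305.9, 28.6]
ee_rot: [0.069, -0.7, 0.708, -0.069]
contact_force: [-7.9, 9.8, 31.0]
gripper_width: 0.2
```

The button has bottomed out at 31 N. I'll ease up slightly, then release and retreat.

Emit:
{"method": "play_rows", "body": {
  "series": [
    [0,-0.001,0,0,0,0,0],
    [0,-0.01,0,0,0,0,0],
    [0,-0.03,0,0,0,0,0],
    [0,-0.045,0,0,0,0,0],
    [0,-0.045,0,0,0,0,0],
    [0,-0.045,-0.02,0,0,0,0],
    [0,-0.02,-0.03,0,0,0,0],
    [0,0,0,0,0,0,0],
    [0,0,0,0,0,0,0]
  ]
}}

```text
clock: 13.7
position: [491.9, -254.1, 234.2]
ee_rot: [0.067, -0.7, 0.708, -0.069]
contact_force: [-0.3, -0.2, -0.3]
gripper_width: 0.2
```

```bash
python3 - <<'E'
from h import *
go();im=btn((501.5,-304.3));tabend()
im=snap('top','top2.png');a=cv2.imread('pics/top1.png').astype(int);b=im['color'][:,:,::-1].astype(int)
d=(np.abs(a-b).max(2)>60).astype(np.uint8)
n,l,s,ce=cv2.connectedComponentsWithStats(d)
print([ (s[i].tolist()) for i in range(1,n) if s[i,4]>15])
m=b.max(2)>150;print('top tab',[ (x,y) for y in range(205,250) for x in range(280,325) if m[y,x]][::6])
E
```

```text
pos [ 491.9 -254.1  234.2] zdir -78.9 tilt y [ 0.004 -0.011 -1.   ] F [-0.3 -0.2 -0.3] t 13.7 w 0.2 q6 [-0.18  0.24 -0.13  0.01 -1.2   0.37]
pred px [320. 153.]
[308 139  24  25 484] [319.6 151.1] [[ 502.  -305.8   62. ]]
[300 155  41  19  97] [321.3 167.5] [[ 497.6 -291.4   62. ]]
[299 242  48  19 414] [322.4 248.9] mean 115.0
[307 255  22  13 177] [317.  261.1] mean 155.0
[[339.0, 264.0], [333.0, 267.0], [326.0, 269.0], [319.0, 269.0], [312.0, 267.0], [307.0, 265.0], [303.0, 261.0], [302.0, 257.0], [304.0, 254.0], [308.0, 250.0]]
[[303, 179, 9, 18, 70], [357, 185, 15, 47, 285], [295, 191, 54, 132, 2893], [403, 192, 46, 35, 924], [342, 197, 20, 12, 120], [300, 198, 7, 22, 72], [370, 201, 34, 24, 352], [284, 221, 13, 5, 38], [400, 220, 21, 19, 132], [424, 226, 21, 13, 125], [394, 235, 29, 16, 128], [447, 241, 64, 146, 3065], [512, 250, 32, 36, 871], [458, 308, 4, 49, 107], [289, 324, 56, 18, 227], [279, 329, 56, 65, 1459], [14, 334, 11, 6, 33], [26, 336, 50, 33, 842], [140, 346, 120, 45, 1812], [26, 349, 6, 9, 26], [474, 376, 7, 17, 45], [496, 379, 17, 19, 76], [475, 381, 17, 23, 87]
[... 1338 characters left out ...]
26), (314, 226), (320, 226), (298, 227), (304, 227), (317, 227), (323, 227), (302, 228), (316, 228), (322, 228), (302, 229), (316, 229), (322, 229), (314, 230), (320, 230), (314, 231), (320, 231), (314, 232), (320, 232), (314, 233), (320, 233), (314, 234), (320, 234), (313, 235), (319, 235), (312, 236), (318, 236), (324, 236), (317, 237), (323, 237), (316, 238), (322, 238), (315, 239), (321, 239), (313, 240), (319, 240), (311, 241), (317, 241), (323, 241), (315, 242), (321, 242), (312, 243), (318, 243), (324, 243), (315, 244), (321, 244), (312, 245), (318, 245), (324, 245), (315, 246), (321, 246), (311, 247), (317, 247), (323, 247), (313, 248), (319, 248), (309, 249), (315, 249), (321, 249)]
```

```bash
python3 -c "
from h import *
print(job_done())"
```

```text
the job is handed in; nothing more can be done
None
```

I turned the dial four clicks clockwise, then pressed the start button fully down and let it go. I handed the job in at about 14 s; no verdict is reported.

**Checks that agreed:**
- **Dial:** before I pressed start, the wrist view put the tab at about −1° in the world, against an expected −0.8°. It had started at about 79°. In the last top view it still points the same way.
- **Start button:** it bottomed out at 31 N, well over the 5 N needed. That is above the roughly 5 N I was aiming for but under the 40 N limit. After release it was seen at its usual place from above, but I did not measure its height.
- **Robot:** it ended clear at z = 234 mm with no force on the tool.
- **Stop button and loose things:** the arm never went near the stop button. I met no unexpected forces near the loose things, but I did not measure their final positions one by one.

**What disagreed:**
- **Fingertip height:** the real fingertips sat about 27 mm above the reported tool point. My first push therefore passed over the tab without touching it. Two camera views showed this, and lowering the tool by that much fixed it.
- **Scene-camera detent score:** my first attempt to read the dial position from the scene camera was ambiguous. I relied on the wrist view and the contact force instead.

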